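Roll the purple crystal rod onto the light window

TASK

Two polished crystal rods lie on the flock-lined light box, one on each side of its lit window. With the fingertips on top of the purple rod, roll it over the lining until it lies at rest along the middle of the window (within about a centimetre of the middle line), then take the hand away. Do not push it from the side, pinch it or lift it, and leave the pink rod, the gem jar and the loupe where they are.

Things in the scene. Friction and masses are not known exactly. Their poses are not given: they have to be found in the camera images.
- light_box: Flat light box, fixed to the bench: case 196 x 368 mm, top lined with grey flock, aluminium rim. Origin under the centre of the case, on the bench; z up, x along its short side, y along its long side (the rods roll along y). The lining lies 30 mm above the bench; the rim stands 4 mm higher. Flock and window brake a rod: let go at rest it stays, let go at 50 mm/s it stops within 5 mm.
- window (a point): Centre of the lit white window in the middle of the light box, on its top face, 30 mm above the bench. The window is flush with the lining (no step), 130 mm long along the box's x and 60 mm wide along its y; axes as the light box's. Its long middle line is the line y = 0 of the box.
- purple_rod: Dark purple crystal rod, a plain cylinder 44 mm in diameter, 110 mm long, about 0.44 kg, loose. Origin in its middle, on the axis, 52 mm above the bench; x runs along the rod. Its top is 74 mm above the bench. It lies nearly along the box's x, 75 to 110 mm to either side of the window's middle. Under a pressed fingertip (a few N) it rolls without slip, half as far as the tip moves: use short strokes.
- pink_rod: Pale pink polished crystal rod, the same size (44 mm in diameter, 110 mm long) and the same axes as the purple one, loose, on the other side of the window, 75 to 110 mm from its middle line. To be left alone.
- gem_jar: Small closed round jar with a black lid, 55 mm in diameter and 46 mm high, loose, standing on the bench beside the light box. Origin under its centre, z up. To be left alone.
- loupe: Folded steel loupe, 42 x 24 x 18 mm, loose, lying on the bench beside the light box. Origin under it, near its centre; its length lies along its x, z up. To be left alone.
Mind the look-alikes: they are no part of the job. Of the things that look like the purple_rod, the largest one is meant.

How it is judged:
By the outcome, as a careful person would: the job done as asked, in the order asked, and still so for the second after the job is handed in, with the robot touching nothing.
It also fails if it takes over 64 s, if anything falls off the work surface, if the arm or the gripper's body presses on something with over 40 N, if the wrist force passes 120 N, or if a joint passes its speed limit or range.

ROBOT

A 6-joint arm with a two-finger parallel gripper is mounted at the origin on the work surface. World frame = base frame: x ahead of the robot, y to its left, z up, the work surface at z = 0. Lengths are in m, angles in degrees, forces in N, time in s.
With the tool pointing down it reaches from about 0.375 to 0.9 m from the base axis. Payload 3.1 kg.
Tool frame: the origin (TCP) lies at the very end of the fingers, on their centre line; the grasp point (between the pads) lies 19 mm behind it (grip_point_offset is the distance from the TCP to the grasp point, in m); y points along the fingers, x is the direction in which the jaws open and shut, and the axes are right-handed (so a half turn about y gives the same grasp; the last joint's range is limited). The gripper opens to 87 mm and grips with 3 to 60 N. Pads are 19 mm wide; open, the fingers measure 117 mm over their backs; the gripper's body (75 mm by 190 mm) begins 51 mm behind the grasp point.
Start: joints at [-74.914, 30.224, 82.088, -0, 67.689, -10.227], TCP at [0.267, -0.565, 0.223] pointing down, gripper open.
Joint ranges: [-176.69, 176.69], [-43.24, 126.21], [12.49, 139.97], [-82, 262], [0, 151.66], [-163.58, 163.58]. Speed limits (degrees/s): [159.86, 159.86, 180, 180, 180, 180].

INTERFACE

Orientations are given as a 3x3 rotation matrix whose columns are the frame's x, y, z axes.
In Python, from rig import * gives the robot as it stands.
- The arm moves only by the tool send_rows, never from a script. Its argument "moves" is text: rows parted by semicolons, each of 5 numbers parted by spaces: the finger opening in mm, from 0 to 87, then the shift along the tool's x, y, z in mm, then the turn about the tool's y in degrees. In form: fingers dx dy dz yaw; .... A call has 1 to 20 rows; each row shifts and turns the commanded pose from where the row before left it, along the tool's axes as they then stand; what a row does not reach is not made up. A row lasts 1/12 s, in which the tool goes at most 41.7 mm and 7.16 degrees, less where a joint would pass 70% of its speed; a pose out of reach is approached as far as the arm can. A call is refused whole if a number of a shift passes 41.7 or a number of a turn 7.16, either way. A call with a gripper value outside its range is refused whole. The fingers move at their own pace and stop on an object; the grip force is fixed at half the most. Time passes only in rows, so rows that do not move let the fingers close. It gives the time, the measured TCP pose, the force and the opening at its end, in the units of the state.
- read_state(): the state, without advancing time (a new reading comes with each control period).
- capture(name): name is "side" or "top"; returns a dict with "image" (420x560x3 uint8, blue, green, red), "z_map" (420x560 float32, m along the optical axis (not along the pixel's ray), 0 where there is no reading), "mtx" (3x3 intrinsics, pixels), "origin" and "rotation" of the camera in the world. Camera axes: x right, y up, looking along -z (the intrinsics and any distortion apply to the point x, -y, -z); pixel columns grow to the right and rows downward; lengths in m; the calibration is good to about 2 mm. A picture is of the moment at which its call begins.
- hand_in(): hands the job in, once; it reports no verdict.
Trained networks look in a picture, given as the dict that the camera call returned (one of the last four; its "shot" number tells which), for a name from the list of things; names that differ only in an ending like _2 or _b are one class to them, and where a whole thing is asked for, a point or a joint stands for the part that bears it (a point fixed in the world has none). Each returns a list of dicts, best first, with "p" (0 to 1); they miss things now and then, are a little off and sometimes report something else, mostly with a low value. They report only what shows in the picture. A call takes as long as a camera call. They do not tell look-alikes from the thing itself.
- search_frame(picture, name): "bbox" ([left, top, right, bottom] in pixels, round what is visible of it).
- masks_of(picture, name): "region" (420x560 bool, what is visible of it) and "bbox" ([left, top, right, bottom] in pixels, round what is visible of it).
- mark_of(picture, name): "pixel" ([row, column] in pixels: a listed point, or the origin of a listed thing).
The state is a dict: "time_s": time; "joint_positions": joint angles; "qvel": joint speeds; "tau": joint torques, N m; "position": TCP position; "tcp_rot": TCP orientation; "force": force on the tool from outside, world axes, zero at the start; "moment": the same for the moment, N m; "opening": opening from 0.0 (shut) to 1.0 (fully open).
Only numpy, scipy, OpenCV 4.12 (cv2) and the standard library are available. Lean on these libraries where they do the work, as an engineer would, in place of code of your own. Each camera call takes 0.05 s, during which the arm holds its last target. There are 200 camera calls.

## Working session

There is one attempt and no reset: what is moved stays moved. The work goes in short steps, Python scripts to look and compute and a tool call to move; the robot and the scene stay as the last step left them, time stands still between calls to the robot, and variables do not carry over. Pictures are saved under pics/ and viewed, about 8 in all and at most 12, crops included, and the job is handed in when it is done.

Besides the shell and the picture viewer there is one more tool, called after "Call:" by a JSON object that holds its "fn" and its "kwargs". send_rows: Moves the arm, as the interface text tells. Its arguments: {"type":"object","properties":{"moves":{"type":"string"}},"required":["moves"]}

```bash
mkdir -p pics
cat > h.py <<'E'
from rig import *
import numpy as np, cv2
def world(c,px,z=None):
    # px: Nx2 (col,row); z: world plane height, or None = depth map
    px=np.atleast_2d(np.array(px,float)); K=c["mtx"]
    r=np.c_[(px[:,0]-K[0,2])/K[0,0],-(px[:,1]-K[1,2])/K[1,1],-np.ones(len(px))]
    R=np.array(c["rotation"]);o=np.array(c["origin"])
    d=r@R.T
    s=(z-o[2])/d[:,2] if z is not None else c["z_map"][px[:,1].astype(int),px[:,0].astype(int)]
    return o+d*np.reshape(s,(-1,1))
E
python3 - <<'E'
from h import *
s=read_state();print(s["time_s"],s["position"],np.round(s["tcp_rot"],3),s["force"])
for n in("top","side"):
    c=capture(n);cv2.imwrite(f"pics/{n}0.png",c["image"]);print(n,np.round(c["origin"],3),np.round(c["rotation"],3).tolist(),c["mtx"][0,0])
    for t in("purple_rod","pink_rod","light_box","gem_jar","loupe"):
        for m in masks_of(c,t):
            v,u=np.nonzero(m["region"]); p=world(c,np.c_[u,v]); ok=c["z_map"][v,u]>0
            print(t,round(m["p"],2),m["bbox"],len(u),np.round(np.median(p[ok],0),3),np.round(np.percentile(p[ok],98,axis=0),3),ok.mean().round(2))
    for m in mark_of(c,"window"): print("window",m["p"],m["pixel"],world(c,[m["pixel"][::-1]],.03))
E
```

```text
0.0 [ 0.26708281 -0.56426109  0.22156827] [[ 0.428 -0.001  0.904]
 [-0.904  0.002  0.428]
 [-0.002 -1.     0.   ]] [ 0.28568588 -0.37887495 -0.40013715]
top [ 0.454 -0.005  0.936] [[0.02, 0.99, -0.14], [-1.0, 0.021, 0.001], [0.004, 0.14, 0.99]] 414.29050322635965
purple_rod 0.84 [388.4, 199.6, 406.7, 229.0] 433 [ 0.568 -0.271  0.028] [ 0.602 -0.258  0.032] 1.0
purple_rod 0.62 [282.3, 127.4, 316.0, 153.4] 399 [ 0.73  -0.053  0.028] [ 0.758 -0.021  0.033] 1.0
pink_rod 0.75 [207.6, 215.2, 236.0, 269.9] 1095 [0.493 0.108 0.072] [0.547 0.134 0.076] 1.0
light_box 0.69 [178.1, 59.8, 419.8, 295.3] 13636 [0.514 0.001 0.031] [0.703 0.184 0.036] 1.0
gem_jar 0.56 [325.9, 279.3, 354.2, 303.1] 526 [ 0.397 -0.146  0.047] [ 0.421 -0.123  0.05 ] 1.0
loupe 0.76 [243.7, 164.9, 258.8, 182.2] 170 [0.655 0.057 0.019] [0.673 0.069 0.022] 1.0
window 0.72 [241.6, 222.7] [[0.49595102 0.11111213 0.03      ]]
window 0.7 [292.0, 336.4] [[ 0.39318735 -0.13689016  0.03      ]]
window 0.69 [236.3, 273.9] [[ 5.09783953e-01 -2.37242595e-04  3.00000000e-02]]
side [0.365 0.343 0.587] [[-0.879, 0.372, -0.299], [-0.477, -0.691, 0.544], [-0.004, 0.62, 0.784]] 388.4361812598863
purple_rod 0.72 [316.2, 125.4, 347.2, 150.0] 491 [ 0.565 -0.266  0.025] [ 0.6   -0.255  0.031] 1.0
purple_rod 0.69 [278.4, 178.3, 343.4, 215.3] 1570 [ 0.522 -0.063  0.069] [ 0.575 -0.043  0.075] 1.0
purple_rod 0.65 [203.0, 161.0, 220.0, 196.9] 523 [ 0.724 -0.043  0.027] [ 0.757 -0.015  0.032] 1.0
pink_rod 0.77 [235.3, 267.0, 318.4, 315.8] 2287 [0.489 0.119 0.071] [0.544 0.139 0.075] 0.99
light_box 0.59 [198.1, 81.0, 372.9, 369.9] 19734 [0.499 0.046 0.031] [0.631 0.196 0.036] 1.0
gem_jar 0.88 [376.2, 187.7, 411.2, 229.5] 916 [ 0.395 -0.133  0.046] [ 0.419 -0.12   0.049] 1.0
loupe 0.55 [202.0, 226.5, 222.5, 248.2] 334 [0.652 0.063 0.018] [0.674 0.072 0.021] 1.0
window 0.91 [236.8, 296.5] [[ 5.16416535e-01 -2.02079873e-04  3.00000000e-02]]
```

View pics/top0.png

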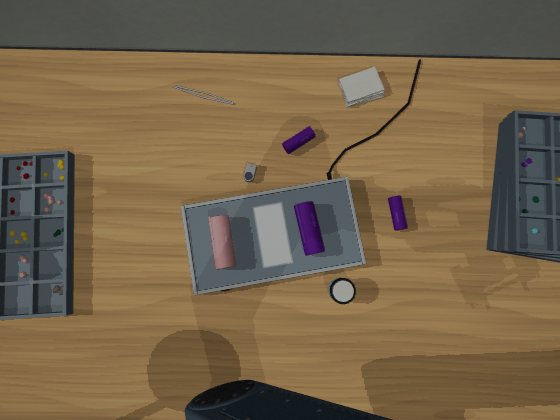

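View pics/side0.png

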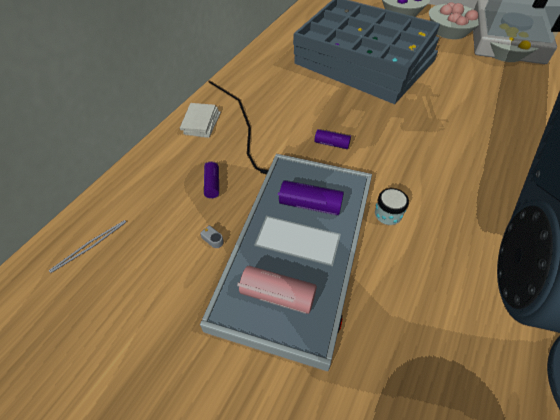

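The top view shows the purple candidates at (309,228) on the lining, and two small ones on the bench at (298,140) and (397,213). The largest is the one on the box, right of the window at (272,235). The pink rod is at (221,242), the jar at (343,291) and the loupe at (250,172). The side view agrees.

```bash
cat >> h.py <<'E'
def measure(name="top",save=None,box=None):
    c=capture(name);im=c["image"];hsv=cv2.cvtColor(im,cv2.COLOR_BGR2HSV)
    v,u=np.mgrid[0:420,0:560];P=world(c,np.c_[u.ravel(),v.ravel()]);ok=c["z_map"].ravel()>0
    H,S,V=[hsv[...,i].ravel() for i in range(3)]
    near=ok&(abs(P[:,0]-.51)<.14)&(abs(P[:,1])<.2)
    out={"shot":c}
    def rect(p):
        (cx,cy),_,_=r=cv2.minAreaRect(p.astype(np.float32)); b=cv2.boxPoints(r); e=[b[1]-b[0],b[2]-b[1]]
        l=max(e,key=np.linalg.norm); a=np.degrees(np.arctan2(l[1],l[0])); a=(a+90)%180-90
        return np.round([cx,cy],4),round(float(a),2),np.round(sorted(np.linalg.norm(x) for x in e),3)
    w=near&(S<40)&(V>130)&(P[:,2]<.036)&(P[:,2]>.02)
    w=w.reshape(420,560).astype(np.uint8); w=cv2.morphologyEx(w,cv2.MORPH_OPEN,np.ones((3,3)))
    n,lab,st,_=cv2.connectedComponentsWithStats(w)
    k=1+np.argmax(st[1:,4]) if n>1 else 0
    if n>1: out["win"]=rect(P[(lab.ravel()==k)][:,:2])
    r=near&(H>125)&(H<150)&(S>100)&(P[:,2]>.055)&(P[:,2]<.09); out["pur"]=rect(P[r][:,:2])
    t=P[r]; out["ptop"]=np.round(t[t[:,2]>t[:,2].max()-.003].mean(0),4) 
    r=near&((H>165)|(H<12))&(S>30)&(V>110)&(P[:,2]>.055)&(P[:,2]<.09); out["pink"]=rect(P[r][:,:2])
    if save: cv2.imwrite(save,im)
    return out
E
python3 - <<'E'
from h import *
for n in("top","side"):
    o=measure(n)
    for k in("win","pur","ptop","pink"): print(n,k,o[k] if k in o else None)
    if n=="top": cv2.imwrite("pics/crop.png",cv2.resize(o["shot"]["image"][110:310,170:430],None,fx=3,fy=3,interpolation=2))
E
```

```text
top win (array([0.5133, 0.0032]), 11.53, array([0.064, 0.134], dtype=float32))
top pur (array([ 0.5278, -0.0743]), 14.34, array([0.043, 0.11 ], dtype=float32))
top ptop [ 0.5255 -0.0751  0.0763]
top pink (array([0.4943, 0.113 ]), 9.41, array([0.037, 0.109], dtype=float32))
side win (array([0.5122, 0.0041]), 12.15, array([0.066, 0.135], dtype=float32))
side pur (array([ 0.5258, -0.0697]), 14.19, array([0.037, 0.111], dtype=float32))
side ptop [ 0.5256 -0.0735  0.0745]
side pink (array([0.4928, 0.1149]), 11.16, array([0.036, 0.109], dtype=float32))
```

View pics/crop.png

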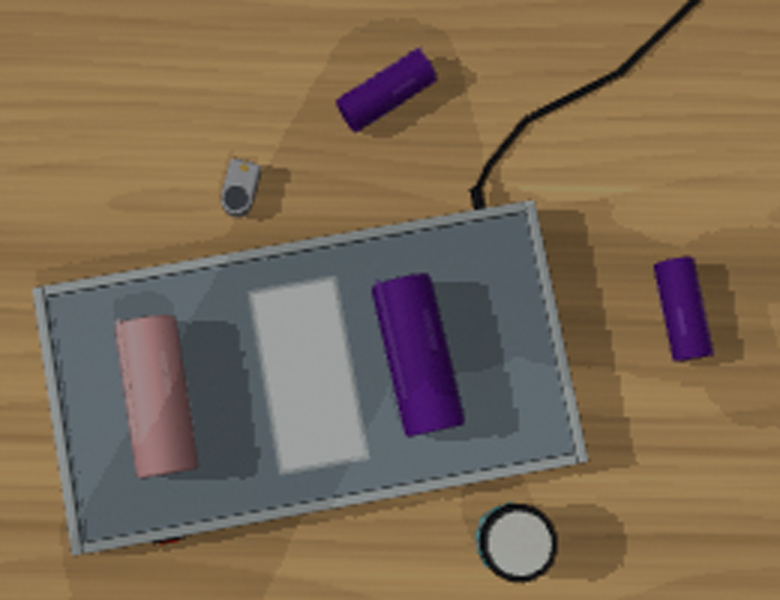

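The close crop confirms the choice: the large rod at crop (420,355) on the lining. The two smaller purple rods are off the box. The plan is to set the tool x along the rod with the fingers 60 mm apart, then roll along tool +z in short strokes.

Call:
{"fn": "send_rows", "kwargs": {"moves": "60 0 0 0 -7.16;60 0 0 0 -7.16;60 0 0 0 -7.16;60 0 0 0 -7.16;60 0 0 0 -7.16;60 0 0 0 -7.16;60 0 0 0 -7.16;60 0 0 0 -7.16;60 0 0 0 -7.16;60 0 0 0 -7.16;60 0 0 0 -7.16;60 0 0 0 0"}}

```text
time_s: 1.8
position: [0.2672, -0.565, 0.2226]
tcp_rot: [[0.969, -0.0, -0.245], [0.245, -0.0, 0.969], [-0.0, -1.0, -0.0]]
force: [0.0, 0.8, 0.1]
opening: 0.69
```

Call:
{"fn": "send_rows", "kwargs": {"moves": "60 23.2 0 25.3 0;60 23.2 0 25.3 0;60 23.2 0 25.3 0;60 23.2 0 25.3 0;60 23.2 0 25.3 0;60 23.2 0 25.3 0;60 23.2 0 25.3 0;60 23.2 0 25.3 0;60 23.2 0 25.3 0;60 23.2 0 25.3 0;60 23.2 0 25.3 0;60 23.2 0 25.3 0;60 23.2 0 25.3 0;60 23.2 0 25.3 0;60 23.2 0 25.3 0;60 23.2 0 25.3 0;60 0 0 0 0;60 0 0 0 0;60 0 0 0 0"}}

```text
time_s: 3.38
position: [0.5287, -0.0822, 0.2225]
tcp_rot: [[0.97, -0.0, -0.242], [0.242, -0.0, 0.97], [-0.0, -1.0, -0.0]]
force: [0.6, 0.1, -0.3]
opening: 0.687
```

```bash
cat >> h.py <<'E'
def report(target=None,off=None):
    s=read_state();R=np.array(s["tcp_rot"]);print("t",s["time_s"],"pos",np.round(s["position"],4),"yaw",np.degrees(np.arctan2(R[1,0],R[0,0])).round(2),"F",np.round(s["force"],1),"open",round(s["opening"],3))
    return s,R
E
python3 - <<'E'
from h import *
s,R=report();print(np.round(R,3))
T=np.array([0.526,-0.0745,.0745])-R[:,2]*.007
print("to go tool mm",(R.T@(T-s["position"])*1000).round(1))
E
```

```text
t 3.3833 pos [ 0.5287 -0.0822  0.2225] yaw 14.02 F [ 0.6  0.1 -0.3] open 0.687
[[ 0.97  -0.    -0.242]
 [ 0.242 -0.     0.97 ]
 [-0.    -1.    -0.   ]]
to go tool mm [ -0.6 148.    1.2]
```

Call:
{"fn": "send_rows", "kwargs": {"moves": "60 0 30 0 0;60 0 30 0 0;60 0 30 0 0;60 0 30 0 0;60 0 15 0 0;60 0 7 0 0;60 0 0 0 0;60 0 0 0 0"}}

```text
time_s: 4.05
position: [0.529, -0.0832, 0.0809]
tcp_rot: [[0.97, 0.0, -0.241], [0.241, -0.0, 0.97], [0.0, -1.0, -0.0]]
force: [0.4, 0.3, -0.2]
opening: 0.691
```

Run:
```python
from h import *
report()
a=capture("side")["image"];b=capture("top")["image"]
cv2.imwrite("pics/d.png",np.hstack([cv2.resize(a[100:330,180:430],(400,368)),cv2.resize(b[160:310,170:380],(400,368))]))
```

```text
t 4.05 pos [ 0.529  -0.0832  0.0809] yaw 13.95 F [ 0.4  0.3 -0.2] open 0.691
```

View pics/d.png

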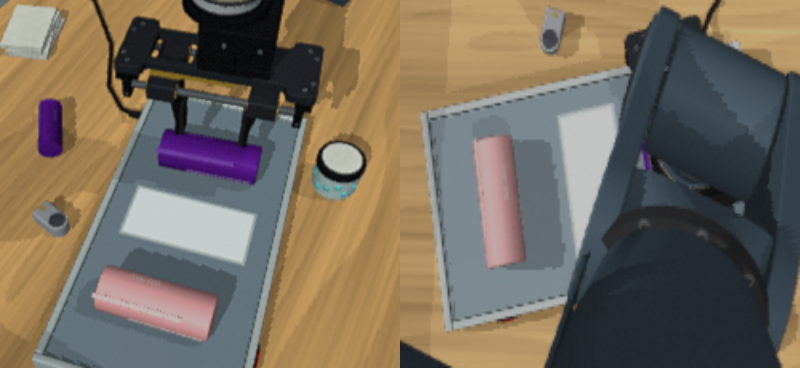

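Left crop (side view): both tips sit over the rod, at about (180,130) and (245,140), a little on its far side. The jar is clear of the hand. In the top view the arm hides the rod. Next is a slow touch-down.

Call:
{"fn": "send_rows", "kwargs": {"moves": "60 0 0 3 0;60 0 2 0 0;60 0 1 0 0;60 0 1 0 0;60 0 0.7 0 0;60 0 0 0 0;60 0 0 0 0"}}

```text
time_s: 4.73
position: [0.5281, -0.0791, 0.0758]
tcp_rot: [[0.97, -0.0, -0.243], [0.243, 0.0, 0.97], [-0.0, -1.0, 0.0]]
force: [-0.4, -0.6, 0.5]
opening: 0.691
```

Call:
{"fn": "send_rows", "kwargs": {"moves": "60 0 0.7 0 0;60 0 0.7 0 0;60 0 0 0 0"}}

```text
time_s: 4.98
position: [0.5282, -0.0792, 0.0744]
tcp_rot: [[0.97, 0.0, -0.243], [0.243, -0.0, 0.97], [0.0, -1.0, -0.0]]
force: [0.1, -0.7, 0.2]
opening: 0.69
```

Call:
{"fn": "send_rows", "kwargs": {"moves": "60 0 0.5 0 0;60 0 0 0 0"}}

```text
time_s: 5.15
position: [0.5283, -0.0793, 0.0743]
tcp_rot: [[0.97, 0.0, -0.243], [0.243, -0.0, 0.97], [0.0, -1.0, -0.0]]
force: [0.1, -0.4, 4.3]
opening: 0.689
```

Call:
{"fn": "send_rows", "kwargs": {"moves": "60 0 0.5 0 0;60 0 0 0 0"}}

```text
time_s: 5.32
position: [0.5283, -0.0793, 0.0742]
tcp_rot: [[0.97, 0.0, -0.243], [0.243, -0.0, 0.97], [0.0, -1.0, -0.001]]
force: [-1.0, -0.6, 7.0]
opening: 0.686
```

Call:
{"fn": "send_rows", "kwargs": {"moves": "60 0 0 1 0;60 0 0 2 0;60 0 0 2 0;60 0 0 2 0;60 0 0 2 0;60 0 0 2 0;60 0 0 1 0;60 0 0 0 0"}}

```text
time_s: 5.98
position: [0.5254, -0.0675, 0.0742]
tcp_rot: [[0.97, 0.001, -0.243], [0.243, -0.0, 0.97], [0.001, -1.0, -0.001]]
force: [-2.0, -0.6, 6.1]
opening: 0.687
```

Run:
```python
from h import *
report();o=measure("side")
print(o["pur"],o["ptop"],o["pink"])
```

```text
t 5.9833 pos [ 0.5254 -0.0675  0.0742] yaw 14.09 F [-2.  -0.6  6.1] open 0.687
(array([ 0.525 , -0.0639]), 14.06, array([0.038, 0.112], dtype=float32)) [ 0.5255 -0.0553  0.0883] (array([0.4928, 0.1145]), 10.61, array([0.038, 0.11 ], dtype=float32))
```

Call:
{"fn": "send_rows", "kwargs": {"moves": "60 0 0 2 0;60 0 0 2 0;60 0 0 2 0;60 0 0 2 0;60 0 0 2 0;60 0 0 0 0;60 0 0 0 0;60 0 -2 0 0;60 0 -4 0 0;60 0 0 -6 0;60 0 0 -7 0;60 0 0 0 0;60 0 3 0 0;60 0 1.5 0 0;60 0 1 0 0;60 0 0.5 0 0;60 0 0 0 0"}}

```text
time_s: 7.45
position: [0.5257, -0.0705, 0.0742]
tcp_rot: [[0.97, -0.0, -0.243], [0.243, -0.0, 0.97], [-0.0, -1.0, -0.0]]
force: [-1.9, -1.4, 7.8]
opening: 0.69
```

Call:
{"fn": "send_rows", "kwargs": {"moves": "60 0 0 1 0;60 0 0 2 0;60 0 0 2 0;60 0 0 2 0;60 0 0 2 0;60 0 0 2 0;60 0 0 2 0;60 0 0 2 0;60 0 0 2 0;60 0 0 2 0;60 0 0 2 0;60 0 0 2 0;60 0 0 2 0;60 0 0 1 0;60 0 0 0 0;60 0 0 0 0"}}

```text
time_s: 8.78
position: [0.5195, -0.045, 0.0742]
tcp_rot: [[0.97, 0.0, -0.244], [0.244, -0.0, 0.97], [-0.0, -1.0, -0.0]]
force: [-2.1, 0.7, 8.1]
opening: 0.691
```

Run:
```python
from h import *
report();o=measure("side")
print(o["pur"],o["ptop"],o["pink"])
```

```text
t 8.7833 pos [ 0.5195 -0.045   0.0742] yaw 14.1 F [-2.1  0.7  8.1] open 0.691
(array([ 0.5194, -0.0465]), 13.0, array([0.038, 0.11 ], dtype=float32)) [ 0.5171 -0.0351  0.0882] (array([0.4929, 0.1144]), 10.61, array([0.038, 0.11 ], dtype=float32))
```

Rolling without slip, half the tip's travel as expected. I'll repeat the stroke.

Call:
{"fn": "send_rows", "kwargs": {"moves": "60 0 -2 0 0;60 0 -4 0 0;60 0 0 -6 0;60 0 0 -7 0;60 0 0 0 0;60 0 3 0 0;60 0 1.5 0 0;60 0 1 0 0;60 0 0.5 0 0;60 0 0 0 0"}}

```text
time_s: 9.67
position: [0.5226, -0.0579, 0.0742]
tcp_rot: [[0.97, -0.0, -0.243], [0.243, -0.0, 0.97], [-0.0, -1.0, -0.0]]
force: [-1.9, -1.1, 8.0]
opening: 0.691
```

Call:
{"fn": "send_rows", "kwargs": {"moves": "60 0 0 1 0;60 0 0 2 0;60 0 0 2 0;60 0 0 2 0;60 0 0 2 0;60 0 0 2 0;60 0 0 2 0;60 0 0 2 0;60 0 0 2 0;60 0 0 2 0;60 0 0 2 0;60 0 0 2 0;60 0 0 2 0;60 0 0 1 0;60 0 0 0 0;60 0 0 0 0"}}

```text
time_s: 11.0
position: [0.5163, -0.0325, 0.0742]
tcp_rot: [[0.97, 0.0, -0.243], [0.243, -0.0, 0.97], [-0.0, -1.0, -0.0]]
force: [-1.8, -0.2, 7.7]
opening: 0.689
```

Call:
{"fn": "send_rows", "kwargs": {"moves": "60 0 -2 0 0;60 0 -4 0 0;60 0 0 -6 0;60 0 0 -7 0;60 0 0 0 0;60 0 3 0 0;60 0 1.5 0 0;60 0 1 0 0;60 0 0.5 0 0;60 0 0 0 0"}}

```text
time_s: 11.83
position: [0.5194, -0.0453, 0.0742]
tcp_rot: [[0.97, -0.0, -0.243], [0.243, -0.0, 0.97], [-0.0, -1.0, -0.0]]
force: [-2.6, 0.3, 8.7]
opening: 0.692
```

Call:
{"fn": "send_rows", "kwargs": {"moves": "60 0 0 1 0;60 0 0 2 0;60 0 0 2 0;60 0 0 2 0;60 0 0 2 0;60 0 0 2 0;60 0 0 2 0;60 0 0 2 0;60 0 0 2 0;60 0 0 2 0;60 0 0 2 0;60 0 0 2 0;60 0 0 2 0;60 0 0 1 0;60 0 0 0 0;60 0 0 0 0"}}

```text
time_s: 13.17
position: [0.5132, -0.0198, 0.0742]
tcp_rot: [[0.97, 0.0, -0.243], [0.243, -0.0, 0.97], [0.0, -1.0, -0.0]]
force: [-1.6, -0.3, 7.7]
opening: 0.689
```

Run:
```python
from h import *
report();o=measure("side","pics/e.png")
print(o["pur"],o["ptop"],o["pink"])
```

```text
t 13.1667 pos [ 0.5132 -0.0198  0.0742] yaw 14.09 F [-1.6 -0.3  7.7] open 0.689
(array([ 0.5129, -0.0205]), 12.82, array([0.037, 0.11 ], dtype=float32)) [ 0.5143 -0.0073  0.088 ] (array([0.4926, 0.1143]), 9.88, array([0.038, 0.11 ], dtype=float32))
```

View pics/e.png

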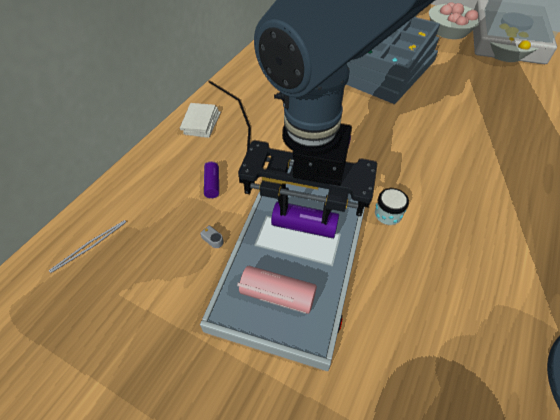

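The rod, at (305,220), now lies on the window's far edge. The pink rod at (277,290), the jar and the loupe have not moved. About 29 mm of rod travel remains.

Call:
{"fn": "send_rows", "kwargs": {"moves": "60 0 -2 0 0;60 0 -4 0 0;60 0 0 -6 0;60 0 0 -8 0;60 0 0 0 0;60 0 3 0 0;60 0 1.5 0 0;60 0 1 0 0;60 0 0.5 0 0;60 0 0 0 0"}}

```text
time_s: 14.05
position: [0.5165, -0.0336, 0.0742]
tcp_rot: [[0.97, -0.0, -0.243], [0.243, -0.0, 0.97], [-0.0, -1.0, -0.0]]
force: [-1.8, -1.3, 8.8]
opening: 0.691
```

Call:
{"fn": "send_rows", "kwargs": {"moves": "60 0 0 2 0;60 0 0 2 0;60 0 0 2 0;60 0 0 2 0;60 0 0 2 0;60 0 0 2 0;60 0 0 2 0;60 0 0 2 0;60 0 0 2 0;60 0 0 2 0;60 0 0 2 0;60 0 0 2 0;60 0 0 2 0;60 0 0 1 0;60 0 0 1 0;60 0 0 0 0;60 0 0 0 0"}}

```text
time_s: 15.47
position: [0.5098, -0.0062, 0.0742]
tcp_rot: [[0.97, 0.0, -0.243], [0.243, -0.0, 0.97], [0.0, -1.0, -0.0]]
force: [-1.8, -0.3, 9.0]
opening: 0.687
```

Call:
{"fn": "send_rows", "kwargs": {"moves": "60 0 -2 0 0;60 0 -4 0 0;60 0 0 -6 0;60 0 0 -8 0;60 0 0 0 0;60 0 3 0 0;60 0 1.5 0 0;60 0 1 0 0;60 0 0.5 0 0;60 0 0 0 0"}}

```text
time_s: 16.3
position: [0.5131, -0.02, 0.0742]
tcp_rot: [[0.97, -0.0, -0.243], [0.243, -0.0, 0.97], [-0.0, -1.0, -0.0]]
force: [-2.1, -0.8, 8.4]
opening: 0.689
```

Call:
{"fn": "send_rows", "kwargs": {"moves": "60 0 0 2 0;60 0 0 2 0;60 0 0 2 0;60 0 0 2 0;60 0 0 2 0;60 0 0 2 0;60 0 0 2 0;60 0 0 2 0;60 0 0 2 0;60 0 0 2 0;60 0 0 2 0;60 0 0 2 0;60 0 0 2 0;60 0 0 1 0;60 0 0 1 0;60 0 0 0 0;60 0 0 0 0"}}

```text
time_s: 17.72
position: [0.5064, 0.0074, 0.0742]
tcp_rot: [[0.97, 0.0, -0.243], [0.243, -0.0, 0.97], [0.0, -1.0, -0.0]]
force: [-1.3, 0.0, 8.0]
opening: 0.69
```

Call:
{"fn": "send_rows", "kwargs": {"moves": "60 0 0 0 0;60 0 -2 0 0;60 0 -5 0 0;60 0 -20 0 0;60 0 -30 0 0;60 0 -30 0 0;60 0 -30 0 0;60 0 -30 -30 0;60 0 0 -35 0;60 0 0 -35 0;60 0 0 -35 0;60 0 0 -35 0;60 0 0 -35 0;60 0 0 -35 0;60 0 0 0 0"}}

```text
time_s: 18.97
position: [0.5667, -0.2322, 0.22]
tcp_rot: [[0.971, 0.004, -0.239], [0.239, -0.005, 0.971], [0.002, -1.0, -0.006]]
force: [0.2, -0.2, 0.4]
opening: 0.691
```

Run:
```python
from h import *
report()
for n in("side","top"):
    o=measure(n,f"pics/f{n}.png");print(n,[o.get(k) for k in("pur","ptop","pink")])
    c=o["shot"]
    for t in("gem_jar","loupe"):
        for m in masks_of(c,t)[:1]:
            v,u=np.nonzero(m["region"]);print(t,np.round(np.median(world(c,np.c_[u,v]),0),3))
b=cv2.imread("pics/ftop.png");cv2.imwrite("pics/g.png",np.hstack([cv2.resize(cv2.imread("pics/fside.png")[100:380,180:430],(400,448)),cv2.resize(b[150:330,170:380],(400,448))]))
```

```text
t 18.9667 pos [ 0.5667 -0.2322  0.22  ] yaw 13.81 F [ 0.2 -0.2  0.4] open 0.691
side [(array([0.5063, 0.0058]), 14.53, array([0.038, 0.109], dtype=float32)), array([0.506 , 0.0029, 0.0747]), (array([0.493 , 0.1155]), 10.54, array([0.036, 0.11 ], dtype=float32))]
gem_jar [ 0.394 -0.133  0.046]
loupe [0.652 0.064 0.019]
top [(array([0.5088, 0.0023]), 13.82, array([0.042, 0.109], dtype=float32)), array([0.5149, 0.0029, 0.076 ]), (array([0.4947, 0.111 ]), 10.25, array([0.041, 0.11 ], dtype=float32))]
gem_jar [ 0.399 -0.146  0.047]
loupe [0.655 0.057 0.018]
```

View pics/g.png

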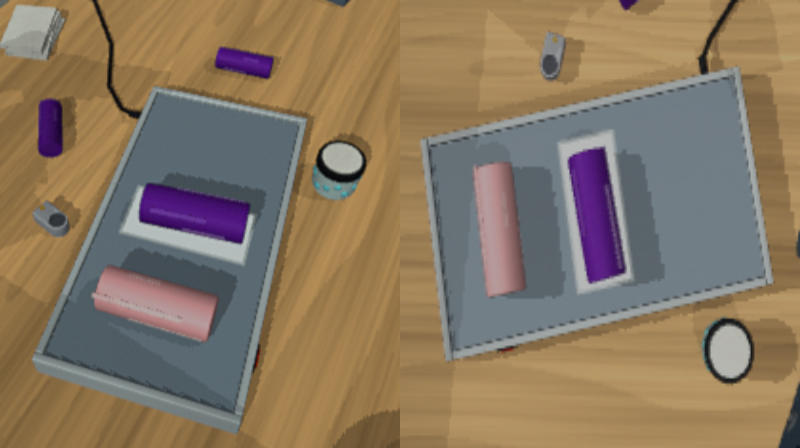

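The rod now lies along the middle of the window, with white margins on both sides in the top view (around (597,215)). Everything else stands as it was.

```bash
python3 -c "
from rig import *
print(hand_in())"
```

```text
the job is handed in; nothing more can be done
None
```

The purple rod now lies at rest along the middle of the lit window, and I have handed the job in. I rolled it there with both fingertips on top, pressing about 6–9 N, in 6 short strokes. After each stroke I lifted straight off with the rod at rest. It all took about 19 s.

**Position:** the last camera check put the rod's centre about 1 mm from the middle line. The rod is turned about 2° from it, as it was at the start, which adds roughly 2 mm at each end.

**Other objects:** the pink rod, jar and loupe measured in their starting places to within camera noise, at most about 2 mm. The hand is well clear and reads no contact force.

**Disagreements:** the two cameras differ by about 3 mm on the rod. While the hand covered the rod, some height readings were contaminated by the fingers, so I ignored them.

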